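Pack the carton and seal the airtight tub

TASK

Pack the green carton from the wooden rack upright into the empty half of the white tub, setting it down on the tub's floor rather than dropping it. Then lay the blue lid squarely on the tub, let go of it, and press it down gently corner by corner, on its four white dots, until the gasket is fully home all round. Leave the yellow carton and the kitchen timer where they are.

Things in the scene. Friction and masses are not known exactly. Their poses are not given: they have to be found in the camera images.
- green_carton: green carton 43 (x) x 64 (y) x 66 (z) mm, 120 g, upright in either bay of the rack; origin: centre of its underside. In the rack, walls 4 mm off its y ends rise 5 mm over its top: grip it across its 43 mm only. In the tub just 4 mm are left at its broad (x) faces: grip it across its 64 mm only. So stand it on the table between and take it again
- yellow_carton: yellow carton of the same size in the other bay of the rack; stays there. Origin at the centre of its underside
- rack: fixed wooden rack, 70 (x) x 159 (y) mm, origin at the centre of its underside. Its floor is 6 mm up; three upright partitions (across y, 77 mm high over the table) make two bays 72 mm wide, centred at y = +38.5 and -38.5 mm. Open to its x sides but for lips 14 mm high. The table is clear round x = 0.43, y = 0.10 m in the world
- tub: fixed white tub, open above; origin: centre of its underside. Inner floor 5 mm up, rim 81 mm up, inside 115 (x) x 144 (y) mm, flange 139 x 168 mm. A thin divider as high as the rim leaves an empty half, x -57.5 to -6.5 mm (51 wide, centre x = -32, y = 0, long side along y); a round red pot 50 mm high stands in the other half. Orange gasket corners on the rim
- lid: loose blue lid 152 (x) x 181 (y) mm, 160 g, lying grip up; goes on either way round. Origin: centre, at the lower edge of its 14 mm skirt; plate top at 19 mm. The skirt goes outside the flange, 3 mm to spare a side. On the tub its origin is 75.5 mm over the tub's, sealed 67.5. White dots on top at x +-56, y +-70 mm: press there with shut fingers, 13 to 20 N; the middle seats none
- lid_grip (a point): centre of the lid's ridge grip, a bar 16 (x) x 80 (y) x 20 (z) mm whose top is 39 mm above the lid's origin; this point lies 29 mm above the lid's origin
- timer: small teal wind-up kitchen timer, about 66 mm across and 48 mm high, a bystander. Origin at the centre of its underside
- seal_near_left (a joint): travel in m of the orange gasket corner at tub x = -64.5 mm, y = +79 mm (near left for the robot): 0 = standing 8.5 mm proud of the rim (unsealed), 0.008 = fully home (0.005 seals). It slides straight down: pressed through the lid above it, it gives way from 8 N, is 5 mm down at 11.5 N, at its hard stop at 13.6 N, and stays where it was pressed
- seal_near_right (a joint): travel in m of the orange gasket corner at tub x = -64.5 mm, y = -79 mm (near right): 0 = standing 8.5 mm proud of the rim (unsealed), 0.008 = fully home (0.005 seals). It slides straight down: pressed through the lid above it, it gives way from 8 N, is 5 mm down at 11.5 N, at its hard stop at 13.6 N, and stays where it was pressed
- seal_far_left (a joint): travel in m of the orange gasket corner at tub x = +64.5 mm, y = +79 mm (far left): 0 = standing 8.5 mm proud of the rim (unsealed), 0.008 = fully home (0.005 seals). It slides straight down: pressed through the lid above it, it gives way from 8 N, is 5 mm down at 11.5 N, at its hard stop at 13.6 N, and stays where it was pressed
- seal_far_right (a joint): travel in m of the orange gasket corner at tub x = +64.5 mm, y = -79 mm (far right): 0 = standing 8.5 mm proud of the rim (unsealed), 0.008 = fully home (0.005 seals). It slides straight down: pressed through the lid above it, it gives way from 8 N, is 5 mm down at 11.5 N, at its hard stop at 13.6 N, and stays where it was pressed
Not all that is in view belongs to the job. Of the things that look like the tub, take the one that is farthest to the robot's left at the start.

How it is judged (in metres and radians):
On the way, in this order (a step that is already met when the one before it is completed fails the run):
1. the green carton stands upright on the floor of the tub's empty half, let go (x of green_carton in the frame of tub between -0.042 and -0.022 m and y of green_carton in the frame of tub between -0.045 and 0.045 m and z of green_carton in the frame of tub below 0.01 m and angle between green_carton's own z axis and vertical below 0.12 rad and contact force between the fingers and green_carton below 0.2 N), for 0.2 s.
2. the lid lies squarely on the tub, let go (horizontal distance between lid and tub below 0.008 m and angle between the x axis of lid and the x axis of tub, either way round below 0.08 rad and z of lid in the frame of tub below 0.082 m and z of lid_grip in the frame of tub above 0.09 m and contact force between the fingers and lid below 0.2 N), for 0.2 s.
3. all four gasket corners are pressed home (value of joint each of seal_near_left, seal_near_right, seal_far_left, seal_far_right above 0.005 m), for 0.1 s.
At the end, for the whole second after the job is handed in: The green carton stands upright (within 0.12 rad) on the floor of the tub's empty half; the lid lies on the tub grip up, centred within 8 mm, square within 0.08 rad and level within 0.03 rad, with all four gasket corners at least 5 mm of 8 mm down; both at rest (all of step 3 and x of green_carton in the frame of tub between -0.042 and -0.022 m and y of green_carton in the frame of tub between -0.045 and 0.045 m and z of green_carton in the frame of tub below 0.01 m and angle between green_carton's own z axis and vertical below 0.12 rad and horizontal distance between lid and tub below 0.008 m and angle between the x axis of lid and the x axis of tub, either way round below 0.08 rad and z of lid in the frame of tub below 0.082 m and z of lid_grip in the frame of tub above 0.09 m and angle between lid's own z axis and vertical below 0.03 rad and linear speed of each of lid, green_carton below 0.02 m/s); the robot touches nothing.
It fails at once if the green carton is dropped into the tub (falls faster than 0.35 m/s inside it) (x of green_carton in the frame of tub between -0.075 and 0.075 m and y of green_carton in the frame of tub between -0.09 and 0.09 m and z of green_carton in the frame of tub below 0.06 m and linear speed of green_carton above 0.35 m/s).
It fails at once if the lid is pressed roughly onto the tub, with more than 40 N (contact force between lid and tub above 40 N).
It fails at once if the yellow carton is moved more than 30 mm (distance of yellow_carton from where it was at the start of the episode above 0.03 m).
It fails at once if the kitchen timer is moved more than 30 mm (distance of timer from where it was at the start of the episode above 0.03 m).
It also fails if it takes over 72 s, if anything falls off the work surface, if the arm or the gripper's body presses on something with over 40 N, if the wrist force passes 120 N, or if a joint passes its speed limit or range.

ROBOT

A 6-joint arm with a two-finger parallel gripper is mounted at the origin on a cart in front of the work surface, level with it; the furniture and walls round the work are solid. World frame = base frame: x ahead of the robot, y to its left, z up, the work surface at z = 0. Lengths are in mm, angles in rad, forces in N, time in s.
With the tool pointing down it reaches from about 350 to 975 mm from the base axis. Payload 7.1 kg.
Tool frame: the origin (TCP) lies at the centre of the arm's flange, where the gripper is bolted on; the fingertips stand 182 mm ahead of it and the grasp point (between the pads) lies 163 mm ahead of it; z points along the fingers, y is the line along which they close (so a half turn about z gives the same grasp; the last joint's range is limited). The gripper opens to 88 mm and grips with 3 to 60 N. Pads are 20 mm wide; open, the fingers measure 115 mm over their backs; the gripper's body (75 mm by 178 mm) begins 61 mm behind the grasp point.
Start: joints at [-0.019, 0.423, 1.63, -0, 1.089, -0.019], TCP at [624.985, 0.026, 404.675] pointing down, gripper open.
Joint ranges: [-3, 3], [-0.9, 2.11], [0.09, 2.58], [-1.31, 4.45], [0.11, 2.69], [-2.54, 2.54]. Speed limits (rad/s): [2.39, 2.39, 3.01, 3.14, 3.14, 3.14].

INTERFACE

Orientations are given as a rotation vector (axis times angle).
In Python, from workcell import readout, get_image, ctrl gives the robot as it stands.
- The arm moves only by the tool step_arm, never from a script. Its argument "targets" is a list that holds one entry, the list of rows, each a list of 7 numbers: the shift along the world's x, y, z as a fraction of full scale, then the turn, a rotation vector about the world's x, y, z as a fraction of full scale, then the opening, from 0 (shut) to 1 (fully open). In form: [[[dx, dy, dz, wx, wy, wz, claw], ...]]. A call has exactly 5 rows; each row shifts and turns the commanded pose from where the row before left it; what a row does not reach is not made up. Full scale, the value 1, is 0.05 m for a shift and 4 degrees for a turn. A row lasts 1/8 s, in which the tool goes at most 62.5 mm and 10.7 degrees, less where a joint would pass 70% of its speed; a pose out of reach is approached as far as the arm can. A call with a number of a shift or a turn outside -1 to 1 is refused whole. A call with a gripper value outside its range is refused whole. The fingers move at their own pace and stop on an object; the grip force is fixed at half the most. Time passes only in rows, so rows that do not move let the fingers close, or fill a call up. It gives the time, the measured TCP pose, the force, the opening and the grip force at its end, in the units of the state.
- readout.get_obs(): the state, without advancing time (a new reading comes with each control period).
- get_image(name): name is "scene" or "side" or "wrist"; returns a dict with "pixels" (400x640x3 uint8, red, green, blue), "intrinsics" (3x3 intrinsics, pixels), "extrinsics" (4x4, takes a point from world to camera coordinates). Camera axes: x right, y down, z forward; pixel columns grow to the right and rows downward; lengths in mm; the calibration is good to about 2 mm. A picture is of the moment at which its call begins. There is no depth.
- ctrl.close_job(): hands the job in; it is judged then, once.
The state is a dict: "t": time; "qpos": joint angles; "qvel": joint speeds; "joint_torque": joint torques, N m; "ee_pos": TCP position; "orientation": TCP orientation; "ft_force": force on the tool from outside, world axes, zero at the start; "moment": the same for the moment, N m; "width": finger opening in mm; "grasp_force": force on a finger pad.
Only numpy, scipy, OpenCV 4.12 (cv2) and the standard library are available. Lean on these libraries where they do the work, as an engineer would, in place of code of your own. Each camera call takes 0.05 s, during which the arm holds its last target. There are 200 camera calls.

## Working session

There is one attempt and no reset: what is moved stays moved. The work goes in short steps, Python scripts to look and compute and a tool call to move; the robot and the scene stay as the last step left them, time stands still between calls to the robot, and variables do not carry over. Pictures are saved under pics/ and viewed, at most 10 in all, crops included, and the job is handed in when it is done.

Besides the shell and the picture viewer there is one more tool, called after ">>>" in YAML: its name, and indented under it one key for each argument. step_arm: Moves the arm, as the interface text tells. Shift numbers are shares of 0.05 m and turn numbers shares of 4 degrees, none past 1 either way. Its arguments: {"type":"object","properties":{"targets":{"type":"array"}},"required":["targets"]}

```bash
mkdir -p pics; ls
python3 - <<'E'
from workcell import readout,get_image,ctrl
import cv2,numpy as np
o=readout.get_obs();print(o['t'],o['ee_pos'],o['orientation'],o['width'],o['ft_force'])
for n in ["scene","side","wrist"]:
    r=get_image(n);cv2.imwrite(f"pics/{n}0.png",r["pixels"][...,::-1]);np.savez(f"pics/{n}0.npz",**r)
    E=np.array(r["extrinsics"]);print(n,np.round(r["intrinsics"],1).tolist(),np.round(-E[:3,:3].T@E[:3,3]),np.round(E[:3,:3],2).tolist())
E
```

```text
pics
0.0 [6.24734304e+02 2.77222193e-02 4.03905952e+02] [-2.22070656e+00 -2.22065331e+00  1.67024487e-03] 87.91550637235707 [ 0.62227171 -0.36937168 -0.13013969]
scene [[504.5, 0.0, 315.1], [0.0, 504.5, 199.9], [0.0, 0.0, 1.0]] [ -178. -1172.   817.] [[0.85, -0.52, 0.02], [-0.23, -0.41, -0.88], [0.47, 0.75, -0.47]]
side [[512.8, 0.0, 316.7], [0.0, 512.8, 202.7], [0.0, 0.0, 1.0]] [1910.  228. 1056.] [[-0.18, 0.98, 0.0], [0.56, 0.11, -0.82], [-0.81, -0.15, -0.57]]
wrist [[335.8, 0.0, 321.1], [0.0, 335.8, 195.3], [0.0, 0.0, 1.0]] [625.  79. 383.] [[1.0, 0.0, -0.0], [0.0, -0.96, 0.29], [-0.0, -0.29, -0.96]]
```

View pics/scene0.png

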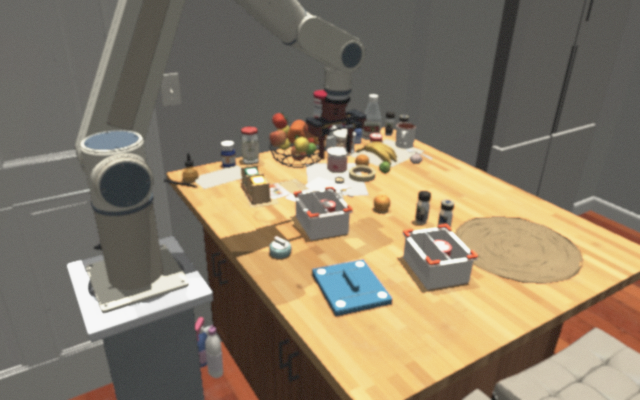

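View pics/side0.png

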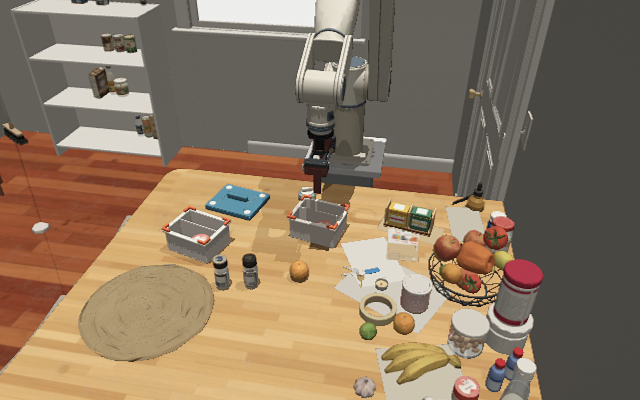

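View pics/wrist0.png

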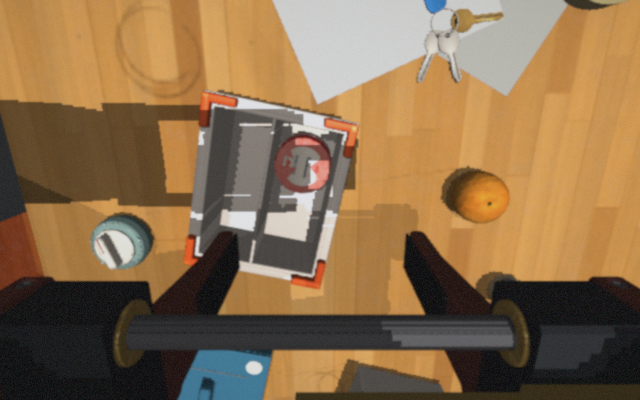

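```bash
cat > h.py <<'E'
import cv2,numpy as np
def load(f): 
    r=np.load(f); return r["pixels"],r["intrinsics"],r["extrinsics"]
def snap(name,f):
    from workcell import get_image
    r=get_image(name);cv2.imwrite(f"pics/{f}.png",r["pixels"][...,::-1]);np.savez(f"pics/{f}.npz",**r)
    return load(f"pics/{f}.npz")
def cast(uv,K,E,z):
    uv=np.atleast_2d(uv).astype(float);R=E[:3,:3];c=-R.T@E[:3,3]
    d=np.c_[uv,np.ones(len(uv))]@np.linalg.inv(K).T@R
    return c+d*((z-c[2])/d[:,2])[:,None]
def proj(p,K,E):
    q=(np.atleast_2d(p)@E[:3,:3].T+E[:3,3])@K.T; return q[:,:2]/q[:,2:]
def mask(px,lo,hi): return cv2.inRange(cv2.cvtColor(px,cv2.COLOR_RGB2HSV),lo,hi)
def blobs(m,a=8):
    n,l,s,c=cv2.connectedComponentsWithStats(m)
    return [(int(s[i,4]),np.round(c[i],1).tolist(),s[i,:4].tolist()) for i in range(1,n) if s[i,4]>=a],l
E
python3 - <<'E'
from h import *
for n in ["scene","side","wrist"]:
    px,K,E=load(f"pics/{n}0.npz");print(n)
    b,_=blobs(mask(px,(3,170,150),(13,255,255)))
    for a,c,s in b:print(' orange',a,c,s,np.round(cast(c,K,E,88)[0,:2]))
    b,_=blobs(mask(px,(95,120,60),(115,255,255)),60)
    for a,c,s in b:
        print(' blue',a,c,s,np.round(cast(c,K,E,19)[0,:2]))
        x,y,w,h=s;
        if a>500:
            w_=mask(px[y:y+h,x:x+w],(0,0,150),(179,60,255))
            for a2,c2,s2 in blobs(w_,5)[0]: print('  dot',a2,c2,np.round(cast(np.add(c2,[x,y]),K,E,19)[0,:2]))
    for nm,lo,hi in [('green',(40,90,30),(85,255,200)),('yellow',(20,120,100),(32,255,255)),('teal',(75,50,60),(95,200,255))]:
        for a,c,s in blobs(mask(px,lo,hi),30)[0]:print(' ',nm,a,c,s,np.round(cast(c,K,E,50)[0,:2]))
E
```

```text
scene
 orange 18 [277.8, 117.7] [275, 116, 7, 5] [822. 752.]
 blue 430 [359.4, 277.6] [329, 264, 53, 28] [ 497. -321.]
 blue 437 [334.3, 286.4] [316, 275, 38, 28] [ 419. -319.]
 blue 175 [362.2, 300.4] [346, 294, 37, 16] [ 448. -400.]
  green 46 [311.1, 148.1] [308, 144, 8, 10] [815. 451.]
  green 35 [383.3, 166.5] [381, 163, 6, 8] [956. 162.]
  yellow 157 [300.7, 142.8] [294, 136, 15, 16] [807. 522.]
  yellow 62 [285.1, 144.4] [280, 139, 11, 10] [742. 537.]
  yellow 283 [381.4, 150.3] [366, 143, 29, 19] [1050.  293.]
  yellow 51 [470.5, 340.3] [463, 336, 16, 11] [ 546. -656.]
  yellow 44 [330.9, 360.2] [327, 354, 10, 14] [ 256. -552.]
  yellow 36 [392.6, 367.5] [388, 362, 10, 11] [ 352. -631.]
  yellow 37 [408.4, 374.3] [404, 369, 11, 12] [ 368. -661.]
  yellow 40 [382.5, 381.4] [377, 377, 12, 11] [ 312. -649.]
side
 orange 18 [26.2, 134.9] [24, 133, 7, 5] [  279. -1279.]
 orange 9 [35.4, 133.8] [32, 133, 8, 4] [  263. -1248.]
 orange 39 [5.5, 139.6] [1, 136, 11, 7] [  331. -1333.]
 orange 8 [50.8, 141.1] [50, 138, 3, 6] [  308. -1148.]
 orange 28 [44.5, 144.0] [40, 141, 9, 6] [  33
[... 3301 characters left out ...]
 12, 14] [1021.  202.]
  yellow 98 [398.7, 208.2] [389, 202, 21, 12] [459. 245.]
  yellow 97 [396.2, 219.4] [387, 212, 19, 15] [525. 241.]
  yellow 195 [501.8, 257.7] [494, 251, 19, 17] [659. 562.]
  yellow 1792 [416.6, 359.4] [382, 343, 79, 40] [1082.  321.]
wrist
 orange 353 [214.4, 100.4] [200, 91, 36, 20] [535.  74.]
 orange 196 [345.0, 133.5] [325, 119, 32, 28] [646.  47.]
 orange 15 [344.5, 123.0] [339, 122, 13, 3] [645.  56.]
 orange 252 [188.6, 252.2] [183, 237, 14, 29] [497. -67.]
 orange 332 [311.3, 278.6] [291, 263, 35, 26] [615. -96.]
 blue 197 [434.8, 4.7] [425, 0, 21, 13] [735. 162.]
 blue 3409 [224.3, 376.0] [178, 350, 92, 50] [ 494. -286.]
  dot 195 [75.7, 17.3] [ 535. -271.]
```

>>> step_arm:
  targets:
    - [[-0.66,1,0,0,0,0,1],[-0.66,1,0,0,0,0,1],[-0.66,1,0,0,0,0,1],[-0.66,1,0,0,0,0,1],[-0.66,1,0,0,0,0,1]]

```text
t: 0.78
ee_pos: [458.7, 251.4, 404.6]
orientation: [-2.222, -2.221, -0.0]
ft_force: [1.2, 0.2, -0.4]
width: 87.7
grasp_force: 0.0
```

Run:
```python
from h import *
from workcell import readout
px,K,E=snap("wrist","w1")
o=readout.get_obs();print(o['t'],o['ee_pos'])
R=E[:3,:3];print(-R.T@E[:3,3])
for nm,lo,hi in [('green',(40,60,20),(85,255,255)),('yellow',(18,100,90),(34,255,255))]:
    for a,c,s in blobs(mask(px,lo,hi),80)[0]:print(' ',nm,a,c,s,np.round(cast(c,K,E,72)[0,:2]))
```

```text
0.825 [455.48054479 255.39187065 404.51018543]
[459.06120801 330.74364336 383.91949756]
  green 2033 [356.4, 105.2] [327, 67, 61, 80] [491. 321.]
  yellow 120 [503.8, 17.1] [500, 0, 11, 32] [612. 392.]
  yellow 173 [371.6, 19.8] [362, 6, 22, 25] [502. 390.]
  yellow 235 [321.1, 39.1] [314, 19, 16, 42] [459. 376.]
  yellow 848 [502.8, 73.5] [491, 36, 28, 68] [618. 348.]
  yellow 154 [355.9, 58.2] [335, 52, 48, 13] [489. 360.]
  yellow 128 [316.9, 73.9] [311, 63, 12, 26] [456. 348.]
  yellow 1772 [342.4, 186.3] [316, 152, 55, 70] [480. 246.]
  yellow 143 [405.1, 165.8] [397, 162, 19, 10] [539. 266.]
  yellow 151 [476.3, 186.1] [460, 178, 38, 13] [609. 246.]
  yellow 541 [609.9, 197.4] [597, 184, 27, 27] [740. 234.]
  yellow 228 [579.8, 242.3] [566, 237, 38, 14] [721. 187.]
  yellow 97 [525.1, 344.3] [521, 326, 7, 38] [688.  62.]
```

View pics/w1.png

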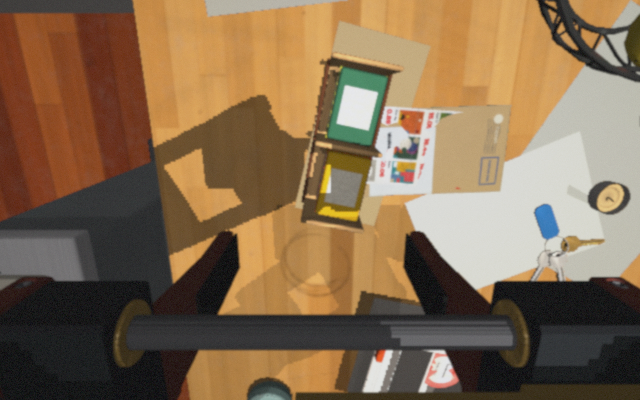

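Run:
```python
from h import *
from workcell import readout
px,K,E=snap("wrist","w2")
o=readout.get_obs();print(o['t'],o['ee_pos'])
hsv=cv2.cvtColor(px,cv2.COLOR_RGB2HSV)
g=mask(px,(40,60,20),(85,255,255))
cs=max(cv2.findContours(g,0,2)[0],key=cv2.contourArea)
P=cast(cs[:,0],K,E,72)[:,:2].astype(np.float32)
r=cv2.minAreaRect(P);print('green hull',r,cv2.boxPoints(r).round().tolist())
full=cv2.drawContours(np.zeros_like(g),[cv2.convexHull(cs)],-1,255,-1)
lab=cv2.bitwise_and(cv2.bitwise_not(g),cv2.erode(full,np.ones((3,3))))
c2=max(cv2.findContours(lab,0,2)[0],key=cv2.contourArea)
r=cv2.minAreaRect(cast(c2[:,0],K,E,72)[:,:2].astype(np.float32));print('label',r)
# other label in shadow: low saturation inside yellow
y,x0=152,316
x,y,w,h=310,148,70,80
s=np.zeros_like(g); s[y:y+h,x:x+w]=mask(px[y:y+h,x:x+w],(0,0,60),(179,70,200))
for a,c,b in blobs(s,60)[0]: print('ylab',a,c,b,cast(c,K,E,72)[0])
cv2.imwrite("pics/w2c.png",cv2.resize(px[30:250,270:430,::-1],None,fx=2.7,fy=2.7,interpolation=2))
```

```text
0.875 [457.14169403 253.45076189 404.52936585]
green hull ((490.4112548828125, 319.44317626953125), (63.5594367980957, 43.21834182739258), 78.0578384399414) [[463.0, 293.0], [505.0, 284.0], [518.0, 346.0], [476.0, 355.0]]
label ((491.1482238769531, 319.0329284667969), (35.3243522644043, 31.42908477783203), 78.25814819335938)
ylab 126 [375.3, 175.0] [370, 161, 10, 28] [506.87831405 261.79366505  72.        ]
ylab 1000 [347.0, 192.1] [329, 174, 37, 37] [480.35050634 244.77037804  72.        ]
```

View pics/w2c.png

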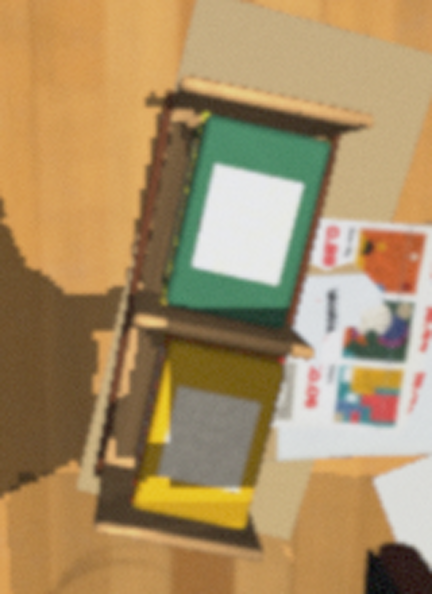

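>>> step_arm:
  targets:
    - [[0.15,0.34,-0.3,0,0,-0.6,1],[0.15,0.34,-0.5,0,0,-0.6,1],[0.15,0.34,-0.6,0,0,-0.6,1],[0.16,0.37,-0.6,0,0,-0.6,1],[0,0,-0.5,0,0,-0.6,1]]

```text
t: 1.5
ee_pos: [491.3, 319.9, 278.3]
orientation: [2.442, 1.976, 0.0]
ft_force: [-0.9, -0.2, -1.1]
width: 87.9
grasp_force: 0.0
```

>>> step_arm:
  targets:
    - [[0,0,0,0,0,0,1],[0,0,0,0,0,0,1],[0,0,0,0,0,0,1],[0,0,0,0,0,0,1],[0,0,0,0,0,0,1]]

```text
t: 2.12
ee_pos: [490.6, 319.5, 280.3]
orientation: [2.441, 1.977, 0.001]
ft_force: [0.1, 1.1, -0.4]
width: 87.8
grasp_force: 0.0
```

Run:
```python
from h import *
from workcell import readout
px,K,E=snap("wrist","w3")
g=mask(px,(40,60,20),(85,255,255))
cs=max(cv2.findContours(g,0,2)[0],key=cv2.contourArea)
r=cv2.minAreaRect(cast(cs[:,0],K,E,72)[:,:2].astype(np.float32));print('green hull',r)
full=cv2.drawContours(np.zeros_like(g),[cv2.convexHull(cs)],-1,255,-1)
lab=cv2.bitwise_and(cv2.bitwise_not(g),cv2.erode(full,np.ones((3,3))))
c2=max(cv2.findContours(lab,0,2)[0],key=cv2.contourArea)
print('label',cv2.minAreaRect(cast(c2[:,0],K,E,72)[:,:2].astype(np.float32)))
o=readout.get_obs();print(o['qpos'])
```

```text
green hull ((491.5918884277344, 320.47705078125), (63.48905563354492, 42.25310516357422), 77.98965454101562)
label ((490.6801452636719, 319.0373229980469), (35.19078826904297, 32.028541564941406), 77.98273468017578)
[5.57058942e-01 5.33243911e-01 1.79526121e+00 4.81999418e-05
 8.12398219e-01 7.66350031e-01]
```

>>> step_arm:
  targets:
    - [[0,0,-0.6,0,0,0,1],[0,0,-0.5,0,0,0,1],[0,0,-0.27,0,0,0,1],[0,0,0,0,0,0,1],[0,0,0,0,0,0,0]]

```text
t: 2.8
ee_pos: [490.8, 319.7, 211.9]
orientation: [2.441, 1.977, 0.002]
ft_force: [0.3, 0.1, 0.6]
width: 81.2
grasp_force: 0.0
```

>>> step_arm:
  targets:
    - [[0,0,0,0,0,0,0],[0,0,0,0,0,0,0],[0,0,0,0,0,0,0],[0,0,0,0,0,0,0],[0,0,0,0,0,0,0]]

```text
t: 3.42
ee_pos: [490.5, 319.5, 211.3]
orientation: [2.441, 1.977, 0.0]
ft_force: [-1.6, 0.0, 1.8]
width: 42.8
grasp_force: 30.0
```

>>> step_arm:
  targets:
    - [[0,0,0.5,0,0,0,0],[0,0,0.7,0,0,0,0],[0,0,0.7,0,0,0,0],[-0.1,-0.4,0,0,0,0,0],[-0.2,-0.8,0,0,0,0,0]]

```text
t: 4.05
ee_pos: [474.8, 258.7, 305.3]
orientation: [2.44, 1.979, -0.0]
ft_force: [0.1, -1.3, -0.7]
width: 42.9
grasp_force: 30.0
```

>>> step_arm:
  targets:
    - [[-0.3,-0.8,0,0,0,0,0],[-0.3,-0.8,0,0,0,0,0],[-0.2,-0.8,0,0,0,0,0],[-0.1,-0.6,-0.4,0,0,0,0],[0,-0.2,-0.5,0,0,0,0]]

```text
t: 4.68
ee_pos: [428.6, 97.2, 259.9]
orientation: [-2.443, -1.974, 0.003]
ft_force: [-0.2, 0.8, -1.1]
width: 42.7
grasp_force: 30.0
```

>>> step_arm:
  targets:
    - [[0,0,-0.5,0,0,0,0],[0,0,-0.38,0,0,0,0],[0,0,-0.16,0,0,0,0],[0,0,0,0,0,0,0],[0,0,0,0,0,0,0]]

```text
t: 5.3
ee_pos: [430.5, 99.4, 209.5]
orientation: [2.441, 1.977, 0.001]
ft_force: [1.1, 0.2, -1.5]
width: 42.8
grasp_force: 30.0
```

>>> step_arm:
  targets:
    - [[0,0,-0.07,0,0,0,0],[0,0,0,0,0,0,0],[0,0,0,0,0,0,1],[0,0,0,0,0,0,1],[0,0,0,0,0,0,1]]

```text
t: 5.92
ee_pos: [430.5, 99.5, 205.8]
orientation: [2.441, 1.977, 0.0]
ft_force: [0.0, -0.0, 0.6]
width: 69.6
grasp_force: 0.0
```

>>> step_arm:
  targets:
    - [[0,0,0,0,0,0,1],[0,0,0,0,0,0,1],[0,0,0.4,0,0,0,1],[0,0,0.6,0,0,0,1],[0,0,0.8,0,0,0,1]]

```text
t: 6.55
ee_pos: [430.1, 99.4, 296.0]
orientation: [-2.441, -1.976, 0.003]
ft_force: [0.9, 1.0, -0.3]
width: 87.7
grasp_force: 0.0
```

>>> step_arm:
  targets:
    - [[0,0,1,0,0,1,1],[0,0,1,0,0,1,1],[0,0,0.7,0,0,1,1],[0,0,0,0,0,1,1],[0,0,0,0,0,1,1]]

```text
t: 7.18
ee_pos: [430.3, 99.5, 431.3]
orientation: [2.058, 2.373, 0.002]
ft_force: [-0.6, 0.9, -0.2]
width: 87.7
grasp_force: 0.0
```

>>> step_arm:
  targets:
    - [[0,0,0,0,0,1,1],[0,0,0,0,0,1,1],[0,0,0,0,0,1,1],[0,0,0,0,0,1,1],[0,0,0,0,0,1,1]]

```text
t: 7.8
ee_pos: [430.3, 99.5, 430.6]
orientation: [-1.615, -2.695, 0.0]
ft_force: [-1.1, 0.3, 0.0]
width: 87.5
grasp_force: 0.0
```

>>> step_arm:
  targets:
    - [[0,0,0,0,0,1,1],[0,0,0,0,0,1,1],[0,0,0,0,0,1,1],[0,0,0,0,0,1,1],[0,0,0,0,0,1,1]]

```text
t: 8.43
ee_pos: [430.3, 99.5, 430.6]
orientation: [-1.122, -2.934, 0.0]
ft_force: [-0.4, -1.0, 0.1]
width: 88.0
grasp_force: 0.0
```

>>> step_arm:
  targets:
    - [[0,0,0,0,0,1,1],[0,0,0,0,0,1,1],[0,0,0,0,0,1,1],[0,0,0,0,0,1,1],[0,0,0,0,0,1,1]]

```text
t: 9.05
ee_pos: [430.3, 99.5, 430.5]
orientation: [-0.596, -3.084, 0.0]
ft_force: [-1.7, -0.3, -1.0]
width: 87.9
grasp_force: 0.0
```

>>> step_arm:
  targets:
    - [[0,0,0,0,0,1,1],[0,0,0,0,0,1,1],[0,0,0,0,0,0.5,1],[0,0,0,0,0,0,1],[0,0,0,0,0,0,1]]

```text
t: 9.68
ee_pos: [430.4, 99.5, 430.7]
orientation: [-0.33, -3.124, 0.0]
ft_force: [0.3, 0.0, 0.1]
width: 87.3
grasp_force: 0.0
```

Run:
```python
from h import *
from workcell import readout
px,K,E=snap("wrist","w4")
g=mask(px,(40,60,20),(85,255,255))
cs=max(cv2.findContours(g,0,2)[0],key=cv2.contourArea)
r=cv2.minAreaRect(cast(cs[:,0],K,E,66)[:,:2].astype(np.float32));print('green hull',r)
full=cv2.drawContours(np.zeros_like(g),[cv2.convexHull(cs)],-1,255,-1)
lab=cv2.bitwise_and(cv2.bitwise_not(g),cv2.erode(full,np.ones((3,3))))
c2=max(cv2.findContours(lab,0,2)[0],key=cv2.contourArea)
print('label',cv2.minAreaRect(cast(c2[:,0],K,E,66)[:,:2].astype(np.float32)))
for a,c,s in blobs(mask(px,(0,160,120),(13,255,255)),40)[0]: print('or',a,c,s,cast(c,K,E,89)[0].round(1))
o=readout.get_obs();print(o['qpos'].round(2),o['ee_pos'])
```

```text
green hull ((429.59539794921875, 99.373291015625), (62.0183219909668, 41.79486083984375), 77.95813751220703)
label ((431.0654602050781, 99.24948120117188), (35.7324333190918, 32.23110580444336), 77.95806884765625)
or 2568 [41.8, 13.8] [0, 0, 100, 38] [ 238.9 -104.6   89. ]
or 879 [134.4, 16.7] [58, 0, 140, 40] [257.6 -27.7  89. ]
or 159 [336.0, 2.3] [323, 0, 37, 8] [282.9 144.1  89. ]
or 963 [142.9, 31.2] [54, 11, 159, 45] [269.8 -24.6  89. ]
or 2443 [111.9, 53.0] [0, 22, 219, 63] [280.7 -57.7  89. ]
or 48 [25.0, 48.1] [18, 44, 16, 11] [ 261.  -131.1   89. ]
or 215 [494.2, 224.9] [485, 217, 18, 16] [516.1 263.   89. ]
or 223 [177.3, 270.3] [169, 263, 23, 22] [497.9 -72.1  89. ]
or 255 [313.0, 270.1] [297, 263, 27, 24] [528.  70.  89.]
or 231 [313.4, 362.3] [298, 350, 26, 19] [646.6  44.3  89. ]
or 116 [199.8, 364.9] [190, 362, 20, 7] [622.3 -87.4  89. ]
[ 0.2   0.11  1.99  0.    1.04 -1.16] [430.46884833  99.52924367 430.66571135]
```

View pics/w4.png

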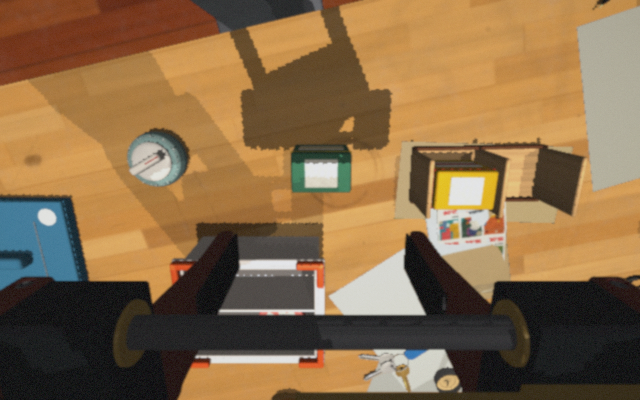

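>>> step_arm:
  targets:
    - [[0,0,-1,0,0,0,1],[0,0,-1,0,0,0,1],[0,0,-1,0,0,0,1],[0,0,-0.8,0,0,0,1],[0,0,-0.5,0,0,0,1]]

```text
t: 10.35
ee_pos: [430.1, 99.4, 213.8]
orientation: [-0.329, -3.122, 0.001]
ft_force: [0.6, -0.4, -1.1]
width: 88.2
grasp_force: 0.0
```

>>> step_arm:
  targets:
    - [[0,0,-0.19,0,0,0,1],[0,0,0,0,0,0,1],[0,0,0,0,0,0,0],[0,0,0,0,0,0,0],[0,0,0,0,0,0,0]]

```text
t: 10.98
ee_pos: [430.7, 99.6, 206.9]
orientation: [0.328, 3.123, 0.001]
ft_force: [-0.4, -0.0, 4.5]
width: 64.0
grasp_force: 30.0
```

>>> step_arm:
  targets:
    - [[0,0,0,0,0,0,0],[0,0,0,0,0,0,0],[0,0,0.4,0,0,0,0],[0,0,0.8,0,0,0,0],[0,0,1,0,0,0,0]]

```text
t: 11.6
ee_pos: [429.9, 99.4, 316.8]
orientation: [-0.328, -3.122, 0.001]
ft_force: [1.4, 0.0, -1.7]
width: 63.7
grasp_force: 30.0
```

Run:
```python
from h import *
px,K,E=load("pics/wrist0.npz")
m=mask(px,(0,140,90),(14,255,255)); m[:, :170]=0; m[:,380:]=0; m[:80]=0; m[300:]=0
n,l,s,c=cv2.connectedComponentsWithStats(m)
keep=np.isin(l,[i for i in range(1,n) if s[i,4]>10])
pot=np.zeros_like(keep); pot[125:200,268:335]=1; keep&=~pot
ys,xs=np.nonzero(keep)
for z in (81,89.5):
    print(z,cv2.minAreaRect(cast(np.c_[xs,ys],K,E,z)[:,:2].astype(np.float32)))
for i in range(1,n):
    if s[i,4]>100: 
        yy,xx=np.nonzero(l==i); r=cv2.minAreaRect(cast(np.c_[xx,yy],K,E,89.5)[:,:2].astype(np.float32)); print(s[i],np.round(r[0],1),np.round(r[1],1),round(r[2],1))
cv2.imwrite("pics/w0c.png",cv2.resize(px[80:300,170:380,::-1],None,fx=2.7,fy=2.7,interpolation=2))
```

```text
81 ((571.723388671875, -14.712303161621094), (171.2494354248047, 143.13232421875), 78.25446319580078)
89.5 ((573.2235107421875, -12.06500244140625), (166.4335174560547, 139.107177734375), 78.25446319580078)
[196  90  41  37 579] [534.6  64.9] [30.4 32. ] 75.8
[325 119  34  38 484] [640.4  43. ] [29.  29.9] 78.6
[183 235  15  32 321] [498.9 -64.9] [32.9 13.5] 83.2
[290 262  36  28 424] [611.7 -89.2] [31.1 30.2] 77.6
```

View pics/w0c.png

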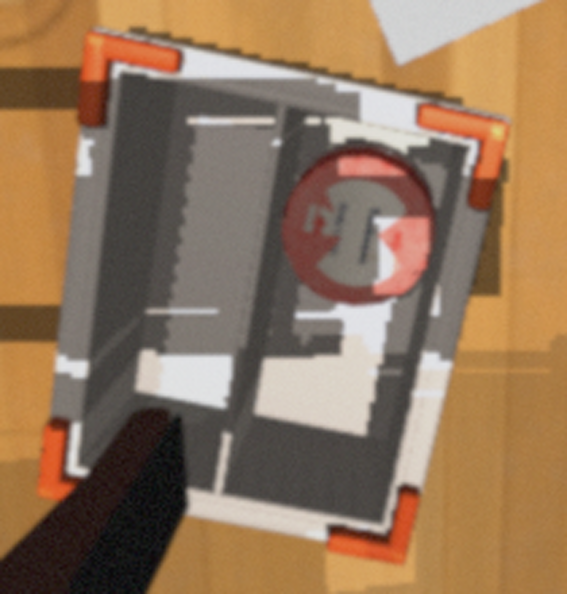

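Run:
```python
from h import *
a=np.deg2rad(-11.75);R=np.array([[np.cos(a),-np.sin(a)],[np.sin(a),np.cos(a)]])
for f,roi in (("w4",(160,250,340,380)),):
    px,K,E=load(f"pics/{f}.npz")
    m=mask(px,(0,140,90),(14,255,255))
    x0,y0,x1,y1=roi; k=np.zeros_like(m);k[y0:y1,x0:x1]=m[y0:y1,x0:x1]
    n,l,s,c=cv2.connectedComponentsWithStats(k)
    for i in range(1,n):
        if s[i,4]<60: continue
        yy,xx=np.nonzero(l==i);P=cast(np.c_[xx,yy],K,E,89.5)[:,:2]
        q=(P-[573.2,-12.1])@R; print(f,s[i],'local x',q[:,0].min().round(1),q[:,0].max().round(1),'y',q[:,1].min().round(1),q[:,1].max().round(1))
```

```text
w4 [169 263  24  23 272] local x -70.5 -43.9 y -82.8 -57.3
w4 [297 262  27  25 312] local x -70.9 -41.9 y 54.1 81.9
w4 [298 349  27  20 273] local x 41.0 68.2 y 52.0 82.6
w4 [189 361  21   8 141] local x 57.3 67.5 y -76.7 -52.4
```

>>> step_arm:
  targets:
    - [[0,-0.1,0,0,0,0,0],[0.3,-0.3,0,0,0,0,0],[0.4,-0.4,0,0,0,0.05,0],[0.5,-0.4,0,0,0,0,0],[0.4,-0.4,0,0,0,0,0]]

```text
t: 12.22
ee_pos: [510.7, 18.6, 314.7]
orientation: [-0.323, -3.123, 0.0]
ft_force: [0.2, 0.1, -1.9]
width: 64.2
grasp_force: 30.0
```

>>> step_arm:
  targets:
    - [[0.3,-0.25,0,0,0,0,0],[0.316,-0.256,0,0,0,0,0],[0,0,-0.2,0,0,0,0],[0,0,0,0,0,0,0],[0,0,0,0,0,0,0]]

```text
t: 12.85
ee_pos: [540.7, -5.3, 305.9]
orientation: [-0.322, -3.124, 0.0]
ft_force: [-0.2, -0.2, -1.5]
width: 63.8
grasp_force: 30.0
```

>>> step_arm:
  targets:
    - [[0,0,-0.2,0,0,0,0],[0,0,-0.2,0,0,0,0],[0,0,-0.2,0,0,0,0],[0,0,0,0,0,0,0],[0,0,0,0,0,0,0]]

```text
t: 13.48
ee_pos: [541.4, -5.8, 276.1]
orientation: [-0.323, -3.125, 0.0]
ft_force: [-0.2, 0.1, -1.3]
width: 64.0
grasp_force: 30.0
```

Run:
```python
from h import *
from workcell import readout
px,K,E=snap("wrist","w5")
o=readout.get_obs();print(o['ee_pos'],o['ft_force'],o['moment'])
cv2.imwrite("pics/w5c.png",px[100:400,120:520,::-1].repeat(2,0).repeat(2,1)[:600])
```

```text
[541.44853851  -5.80341518 276.30770346] [ 0.04890179 -0.41430889 -1.91034266] [ 0.08905986 -0.07051062  0.02488168]
```

View pics/w5c.png

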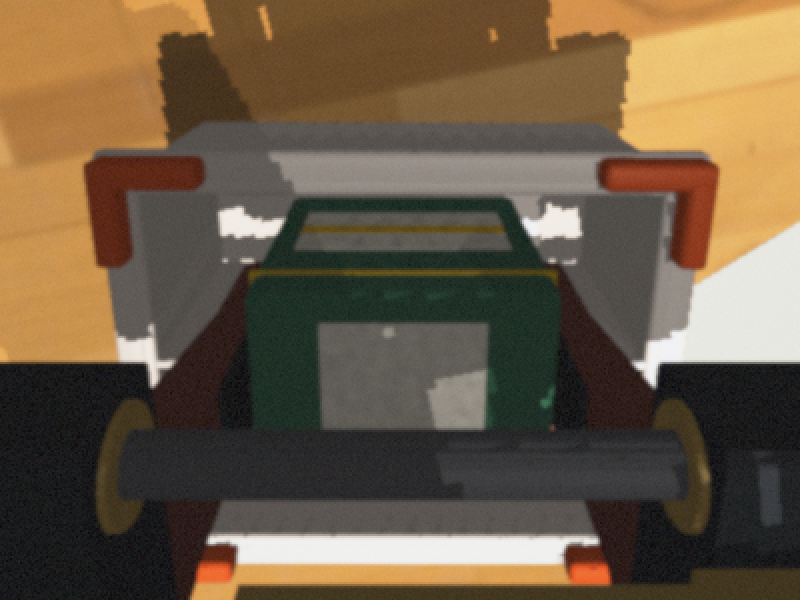

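>>> step_arm:
  targets:
    - [[0,0,-0.3,0,0,0,0],[0,0,-0.3,0,0,0,0],[0,0,-0.3,0,0,0,0],[0,0,-0.2,0,0,0,0],[0,0,-0.1,0,0,0,0]]

```text
t: 14.15
ee_pos: [541.1, -5.8, 215.1]
orientation: [-0.323, -3.124, 0.0]
ft_force: [0.7, 0.1, -1.3]
width: 63.7
grasp_force: 30.0
```

>>> step_arm:
  targets:
    - [[0,0,-0.06,0,0,0,0],[0,0,-0.03,0,0,0,0],[0,0,0,0,0,0,0],[0,0,0,0,0,0,0],[0,0,0,0,0,0,0]]

```text
t: 14.78
ee_pos: [541.4, -5.8, 211.9]
orientation: [0.323, 3.124, 0.0]
ft_force: [-0.2, 0.1, -0.5]
width: 63.9
grasp_force: 30.0
```

>>> step_arm:
  targets:
    - [[0,0,-0.02,0,0,0,0],[0,0,0,0,0,0,0],[0,0,0,0,0,0,1],[0,0,0,0,0,0,1],[0,0,0,0,0,0,1]]

```text
t: 15.4
ee_pos: [541.3, -5.8, 210.5]
orientation: [-0.323, -3.125, -0.0]
ft_force: [0.6, -0.0, -0.2]
width: 87.2
grasp_force: 0.0
```

>>> step_arm:
  targets:
    - [[0,0,0,0,0,0,1],[0,0,0,0,0,0,1],[0,0,0.5,0,0,0,1],[0,0,1,0,0,0,1],[0,0,1,0,0,0,1]]

```text
t: 16.02
ee_pos: [541.1, -5.8, 336.7]
orientation: [-0.323, -3.124, 0.0]
ft_force: [0.7, 0.7, 0.6]
width: 88.0
grasp_force: 0.0
```

>>> step_arm:
  targets:
    - [[0,0,1,0,0,0,1],[0,-0.5,0.8,0,0,-1,1],[-0.2,-1,0,0,0,-1,1],[-0.2,-1,0,0,0,-1,1],[-0.2,-1,0,0,0,-1,1]]

```text
t: 16.65
ee_pos: [510.7, -182.1, 425.9]
orientation: [0.757, 3.048, -0.0]
ft_force: [1.1, -0.2, -0.5]
width: 87.7
grasp_force: 0.0
```

>>> step_arm:
  targets:
    - [[0,-0.5,0,0,0,-1,1],[0,0,0,0,0,-1,1],[0,0,0,0,0,-1,1],[0,0,0,0,0,0,1],[0,0,0,0,0,0,1]]

```text
t: 17.27
ee_pos: [511.2, -205.7, 425.6]
orientation: [-1.067, -2.955, 0.0]
ft_force: [-0.3, 0.3, -0.1]
width: 87.7
grasp_force: 0.0
```

Run:
```python
from h import *
from workcell import readout
px,K,E=snap("wrist","w6")
o=readout.get_obs();print(o['t'],o['ee_pos'],o['qpos'].round(2))
hb=mask(px,(95,120,60),(115,255,255))
cs=max(cv2.findContours(hb,0,2)[0],key=cv2.contourArea)
H=cv2.drawContours(np.zeros_like(hb),[cv2.convexHull(cs)],-1,255,-1)
print(cv2.minAreaRect(cast(cv2.convexHull(cs)[:,0],K,E,19)[:,:2].astype(np.float32)))
w=cv2.bitwise_and(mask(px,(0,0,110),(179,70,255)),H)
for a,c,s in blobs(w,20)[0]: print(a,c,s,cast(c,K,E,19)[0].round(1))
```

```text
17.325 [ 511.25722251 -205.63549638  425.64370754] [-0.4   0.29  1.78 -0.    1.08 -1.28]
((460.1483154296875, -342.2266845703125), (144.9845733642578, 147.90716552734375), 77.5687255859375)
35 [252.1, 175.1] [244, 162, 16, 25] [ 469.1 -275.9   19. ]
293 [142.7, 184.7] [133, 176, 20, 19] [ 394.6 -384.    19. ]
24 [264.4, 195.7] [260, 188, 10, 16] [ 497.1 -281.9   19. ]
153 [192.6, 258.1] [186, 252, 16, 15] [ 500.  -408.3   19. ]
```

View pics/w6.png

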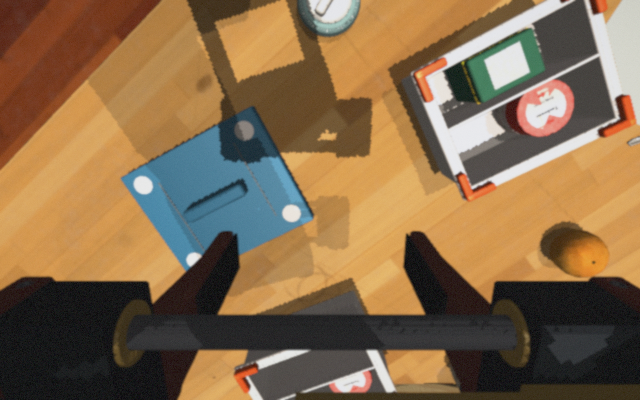

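Run:
```python
from h import *
px,K,E=load("pics/w6.npz")
hsv=cv2.cvtColor(px,cv2.COLOR_RGB2HSV)
D=[]
for u,v in [(143,185),(244,130),(292,213),(193,260)]:
    s=hsv[v-14:v+15,u-14:u+15,1]; t,m=cv2.threshold(s,0,255,cv2.THRESH_BINARY_INV+cv2.THRESH_OTSU)
    n,l,st,c=cv2.connectedComponentsWithStats(m); i=l[14,14] or 1
    p=c[i]+[u-14,v-14]; q=cast(p,K,E,19)[0,:2]; D.append(q); print(p.round(1),st[i],q.round(1))
D=np.array(D);print((D[0]+D[2])/2,(D[1]+D[3])/2)
for i,j in ((0,1),(1,2),(2,3),(0,3),(0,2)): 
    d=D[j]-D[i]; print(i,j,np.linalg.norm(d).round(1),np.degrees(np.arctan2(d[1],d[0])).round(1))
# grip ridge: dots check vs mask of lid corners; tub corners
a=np.deg2rad(-11.75);R=np.array([[np.cos(a),-np.sin(a)],[np.sin(a),np.cos(a)]])
k=mask(px,(0,140,90),(14,255,255));k[:, :405]=0;k[200:]=0
n,l,s,c=cv2.connectedComponentsWithStats(k)
for i in range(1,n):
    if s[i,4]<60: continue
    yy,xx=np.nonzero(l==i);q=(cast(np.c_[xx,yy],K,E,89.5)[:,:2]-[572.6,-12.2])@R
    print(s[i],'x',q[:,0].min().round(1),q[:,0].max().round(1),'y',q[:,1].min().round(1),q[:,1].max().round(1))
```

```text
[142.7 184.7] [  4   5  20  19 293] [ 394.6 -383.9]
[243.8 130.3] [  4   4  21  22 361] [ 425.  -247.4]
[291.  212.8] [  4   5  19  19 282] [ 534.  -271.8]
[192.9 259. ] [  0   3  29  23 214] [ 501.1 -408.8]
[ 464.32135356 -327.84716113] [ 463.05812274 -328.1335374 ]
0 1 139.8 77.5
1 2 111.7 -12.6
2 3 141.0 -103.5
0 3 109.3 -13.2
0 2 178.9 38.8
[594   0  14  13 142] x -49.9 -37.4 y 71.9 80.8
[414  58  32  44 463] x -68.3 -39.6 y -84.7 -55.4
[601  96  35  42 541] x 38.3 69.0 y 48.3 79.9
[457 174  40  26 452] x 37.1 68.8 y -85.2 -54.7
```

>>> step_arm:
  targets:
    - [[-0.188,-0.488,0,0,0,-1,1],[-0.188,-0.488,0,0,0,-1,1],[-0.188,-0.488,0,0,0,-1,1],[-0.188,-0.488,0,0,0,-1,1],[-0.188,-0.488,0,0,0,-1,1]]

```text
t: 17.95
ee_pos: [464.0, -328.4, 425.7]
orientation: [1.568, 2.722, -0.0]
ft_force: [-0.0, 0.2, 0.3]
width: 87.7
grasp_force: 0.0
```

>>> step_arm:
  targets:
    - [[0,0,-0.2,0,0,-1,1],[0,0,-0.2,0,0,-1,1],[0,0,-0.2,0,0,-1,1],[0,0,-0.2,0,0,-1,1],[0,0,-0.2,0,0,-1,1]]

```text
t: 18.58
ee_pos: [464.4, -327.7, 375.4]
orientation: [2.017, 2.409, -0.0]
ft_force: [-0.7, -0.9, 0.5]
width: 87.4
grasp_force: 0.0
```

>>> step_arm:
  targets:
    - [[0,0,-0.3,0,0,-1,0.6],[0,0,-0.3,0,0,-1,0.6],[0,0,-0.3,0,0,-1,0.6],[0,0,-0.3,0,0,-1,0.6],[0,0,-0.3,0,0,-0.68,0.6]]

```text
t: 19.2
ee_pos: [464.4, -327.6, 300.2]
orientation: [2.381, 2.049, 0.0]
ft_force: [-1.2, -0.3, 0.2]
width: 53.1
grasp_force: 0.0
```

>>> step_arm:
  targets:
    - [[0,0,0,0,0,0,0.6],[0,0,0,0,0,0,0.6],[0,0,0,0,0,0,0.6],[0,0,0,0,0,0,0.6],[0,0,0,0,0,0,0.6]]

```text
t: 19.82
ee_pos: [464.3, -327.8, 301.0]
orientation: [2.38, 2.05, 0.0]
ft_force: [0.2, 0.3, 0.4]
width: 52.7
grasp_force: 0.0
```

Run:
```python
from h import *
from workcell import readout
px,K,E=snap("wrist","w7")
o=readout.get_obs();print(o['t'],o['ee_pos'],o['orientation'])
hsv=cv2.cvtColor(px,cv2.COLOR_RGB2HSV)
a=np.deg2rad(-12.5);R=np.array([[np.cos(a),-np.sin(a)],[np.sin(a),np.cos(a)]])
D=[]
for q in [(-56,-70),(-56,70),(56,70),(56,-70)]:
    w=R@q+[464.3,-327.8]; u,v=proj([*w,19],K,E)[0].round().astype(int)
    if not(20<u<620 and 20<v<380): print('out',u,v);continue
    s=hsv[v-18:v+19,u-18:u+19,1]; t,m=cv2.threshold(s,0,255,cv2.THRESH_BINARY_INV+cv2.THRESH_OTSU)
    n,l,st,c=cv2.connectedComponentsWithStats(m); i=l[18,18] or 1
    p=c[i]+[u-18,v-18]; g=cast(p,K,E,19)[0,:2]; print(q,st[i],g.round(1),(g-w).round(1))
```

```text
19.875 [ 464.30782607 -327.81788159  300.89164557] [2.38000227e+00 2.05011779e+00 1.64903637e-04]
(-56, -70) [ 0  0 13 19 31] [ 385.6 -374.1] [-8.9  9.9]
(-56, 70) [  4   3  30  31 750] [ 424.9 -247.5] [ 0.1 -0.2]
(56, 70) [  4   3  30  31 730] [ 534.  -271.7] [-0.1 -0.1]
(56, -70) [  0   0  37  37 748] [ 505.  -410.4] [ 1.2 -2.1]
```

View pics/w7.png

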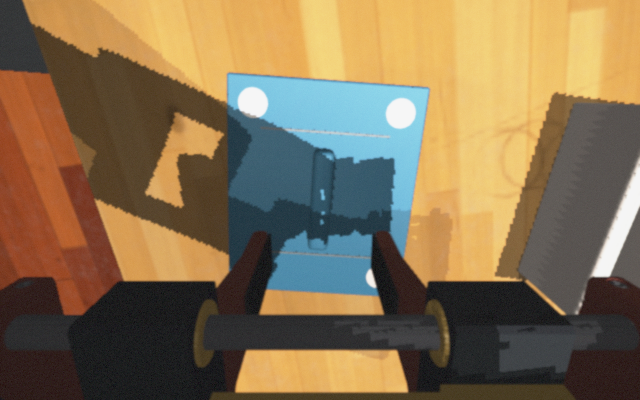

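>>> step_arm:
  targets:
    - [[0,0,-0.7,0,0,0,0.6],[0,0,-0.6,0,0,0,0.6],[0,0,-0.4,0,0,0,0.6],[0,0,-0.224,0,0,0,0.6],[0,0,0,0,0,0,0.6]]

```text
t: 20.5
ee_pos: [464.3, -327.7, 204.0]
orientation: [-2.38, -2.05, 0.0]
ft_force: [-0.9, -0.7, 1.0]
width: 52.9
grasp_force: 0.0
```

>>> step_arm:
  targets:
    - [[0,0,0,0,0,0,0],[0,0,0,0,0,0,0],[0,0,0,0,0,0,0],[0,0,0,0,0,0,0],[0,0,0,0,0,0,0]]

```text
t: 21.12
ee_pos: [464.4, -327.8, 204.8]
orientation: [2.38, 2.05, 0.0]
ft_force: [-1.0, 0.1, 3.9]
width: 15.7
grasp_force: 29.6
```

>>> step_arm:
  targets:
    - [[0,0,0.3,0,0,0,0],[0,0,0.5,0,0,0,0],[0,0,0.6,0,0,0,0],[0,0,0.6,0,0,0,0],[0,0,0.6,0,0,0,0]]

```text
t: 21.75
ee_pos: [464.0, -327.6, 336.1]
orientation: [2.38, 2.05, -0.0]
ft_force: [0.3, -0.6, -1.9]
width: 15.6
grasp_force: 29.9
```

>>> step_arm:
  targets:
    - [[0.12,0.35,0,0,0,0.19,0],[0.22,0.65,0,0,0,0,0],[0.31,0.9,0,0,0,0,0],[0.33,0.95,0,0,0,0,0],[0.33,0.95,0,0,0,0,0]]

```text
t: 22.38
ee_pos: [529.5, -135.1, 333.1]
orientation: [-2.365, -2.065, 0.002]
ft_force: [0.5, 0.2, -1.5]
width: 15.5
grasp_force: 29.9
```

>>> step_arm:
  targets:
    - [[0.31,0.9,0,0,0,0,0],[0.27,0.8,0,0,0,0,0],[0.19,0.55,0,0,0,0,0],[0.084,0.254,0,0,0,0,0],[0,0,0,0,0,0,0]]

```text
t: 23.0
ee_pos: [572.1, -11.7, 333.7]
orientation: [-2.364, -2.068, 0.002]
ft_force: [-0.4, -0.8, -1.6]
width: 15.7
grasp_force: 29.9
```

>>> step_arm:
  targets:
    - [[0,0,-0.3,0,0,0,0],[0,0,-0.3,0,0,0,0],[0,0,-0.1,0,0,0,0],[0,0,0,0,0,0,0],[0,0,0,0,0,0,0]]

```text
t: 23.62
ee_pos: [572.7, -12.8, 299.7]
orientation: [2.367, 2.065, 0.001]
ft_force: [-0.7, -0.7, -2.6]
width: 15.6
grasp_force: 29.9
```

Run:
```python
from h import *
from workcell import readout
o=readout.get_obs();print(o['t'],o['ee_pos'],o['orientation'],o['ft_force'])
a=np.deg2rad(-11.75);R=np.array([[np.cos(a),-np.sin(a)],[np.sin(a),np.cos(a)]])
zl=o['ee_pos'][2]-204.5+19
for n in ("wrist","side","scene"):
    px,K,E=snap(n,n+"8"); hsv=cv2.cvtColor(px,cv2.COLOR_RGB2HSV)
    for q in [(-56,-70),(-56,70),(56,70),(56,-70)]:
        w=R@q+o['ee_pos'][:2]; u,v=proj([*w,zl],K,E)[0].round().astype(int)
        k=18 if n=="wrist" else 7
        if not(k<u<640-k and k<v<400-k): print('out',u,v);continue
        s=hsv[v-k:v+k+1,u-k:u+k+1,1]; t,m=cv2.threshold(s,0,255,cv2.THRESH_BINARY_INV+cv2.THRESH_OTSU)
        nn,l,st,c=cv2.connectedComponentsWithStats(m); i=l[k,k] or 1
        p=c[i]+[u-k,v-k]; g=cast(p,K,E,zl)[0,:2]; print(n,q,st[i],p.round(),(g-w).round(1))
    # orange corners
    kk=mask(px,(0,140,90),(14,255,255)); u,v=proj([572.5,-12.6,85],K,E)[0]
    nn,l,st,c=cv2.connectedComponentsWithStats(kk)
    for i in range(1,nn):
        if st[i,4]<12: continue
        yy,xx=np.nonzero(l==i);qq=(cast(np.c_[xx,yy],K,E,89.5)[:,:2]-[572.5,-12.6])@R
        if np.abs(qq).max()<110: print('  or',st[i],qq.min(0).round(1),qq.max(0).round(1))
```

```text
23.625 [572.65185244 -12.77874717 299.68505883] [2.36672135e+00 2.06546509e+00 5.11567077e-04] [-0.72363739 -0.68024763 -2.55581828]
wrist (-56, -70) [  0   0  37  37 802] [218. 350.] [-0.  -0.1]
wrist (-56, 70) [   0    1   36   36 1101] [210. 109.] [-1.6 -0.9]
wrist (56, 70) [   0    0   34   35 1046] [443. 120.] [-1.4  1.6]
wrist (56, -70) [   0    0   37   37 1080] [406. 358.] [0.6 1.4]
side (-56, -70) [ 3  0 12  5 47] [307. 185.] [-33.9   0.2]
side (-56, 70) [ 4  3  7  6 30] [344. 198.] [-5.3 -1.8]
side (56, 70) [ 6  4  8  6 33] [334. 217.] [-3.4  6.1]
side (56, -70) [ 4  6  8  5 32] [292. 209.] [6.6 4. ]
  or [326 226  10   4  23] [66.7 57.9] [78.6 85.5]
scene (-56, -70) [ 5  3  9  7 48] [314. 205.] [5.6 0.3]
scene (-56, 70) [ 0  2 15  8 66] [297. 185.] [1.2 6.9]
scene (56, 70) [  0   0  15  15 121] [330. 179.] [ 6.6 13.4]
scene (56, -70) [ 4  0 11  9 71] [350. 197.] [17.6 12.5]
```

>>> step_arm:
  targets:
    - [[0,0,-0.1,0,0,0,0],[0,0,-0.1,0,0,0,0],[0,0,-0.05,0,0,0,0],[0,0,0,0,0,0,0],[0,0,0,0,0,0,0]]

```text
t: 24.4
ee_pos: [573.2, -12.6, 288.0]
orientation: [2.366, 2.064, 0.003]
ft_force: [1.0, 0.6, 6.9]
width: 15.8
grasp_force: 30.1
```

Run:
```python
from workcell import readout
from h import *
o=readout.get_obs();print(o['ee_pos'],o['orientation'],o['ft_force'],o['moment'])
px,K,E=snap("wrist","w9")
a=np.deg2rad(-11.75);R=np.array([[np.cos(a),-np.sin(a)],[np.sin(a),np.cos(a)]])
hb=mask(px,(95,120,60),(115,255,255)); 
cs=cv2.convexHull(max(cv2.findContours(hb,0,2)[0],key=cv2.contourArea))
q=(cast(cs[:,0],K,E,o['ee_pos'][2]-185.5)[:,:2]-o['ee_pos'][:2])@R;print('lid',q.min(0),q.max(0))
k=mask(px,(0,140,70),(14,255,255));n,l,s,c=cv2.connectedComponentsWithStats(k)
for i in range(1,n):
    if s[i,4]>8:
        qq=(cast(c[i],K,E,85)[0,:2]-[572.5,-12.6])@R
        if np.abs(qq).max()<100: print(s[i],qq)
```

```text
[573.18004695 -12.6354535  288.02588673] [2.36598938 2.06428403 0.00266628] [1.02483343 0.60797303 6.94819539] [-0.2671419   0.37656858 -0.33819077]
lid [-77.56974581 -40.03164089] [75.18760424 93.24664646]
```

Run:
```python
from h import *
a=np.deg2rad(-11.75);R=np.array([[np.cos(a),-np.sin(a)],[np.sin(a),np.cos(a)]])
for f,ee in (("wrist8",[572.65,-12.78,299.7]),("w9",[573.18,-12.63,288.0])):
    px,K,E=load(f"pics/{f}.npz"); hb=mask(px,(90,90,40),(120,255,255))
    cs=max(cv2.findContours(hb,0,2)[0],key=cv2.contourArea)
    H=cv2.drawContours(np.zeros_like(hb),[cv2.convexHull(cs)],-1,255,-1)
    w=cv2.bitwise_and(mask(px,(0,0,90),(179,80,255)),H)
    D={}
    for A,c,s in blobs(w,150)[0]:
        q=(cast(c,K,E,ee[2]-185.5)[0,:2]-ee[:2])@R
        print(f,A,c,s,q.round(1))
# tub yaw: rim lines from L blobs, three views: outer edge directions
for f,roi in (("wrist0",(170,80,380,300)),("w4",(160,250,340,380)),("w6",(405,0,640,200))):
    px,K,E=load(f"pics/{f}.npz");m=mask(px,(0,140,90),(14,255,255));k=np.zeros_like(m);x0,y0,x1,y1=roi;k[y0:y1,x0:x1]=m[y0:y1,x0:x1]
    n,l,s,c=cv2.connectedComponentsWithStats(k)
    for i in range(1,n):
        if s[i,4]<200: continue
        yy,xx=np.nonzero(l==i);P=cast(np.c_[xx,yy],K,E,89.5)[:,:2]
        r=cv2.minAreaRect(P.astype(np.float32));q=(np.array(r[0])-[572.5,-12.6])@R
        print(f,q.round(1),np.round(r[1],1),round(r[2],1))
```

```text
wrist8 1803 [205.6, 113.9] [182, 90, 48, 49] [-59.3  66.5]
wrist8 1797 [438.6, 115.6] [415, 92, 48, 48] [51.8 73.4]
wrist8 425 [365.0, 152.7] [310, 151, 113, 5] [18.6 53.2]
w9 1802 [206.3, 113.3] [183, 90, 48, 48] [-58.6  66.8]
w9 1763 [438.2, 116.2] [415, 93, 47, 48] [52.1 73.1]
w9 441 [365.7, 152.9] [309, 151, 114, 5] [19.3 53.1]
wrist0 [-52.9  68.2] [30.4 32. ] 75.8
wrist0 [55.1 68.3] [29.  29.9] 78.6
wrist0 [-61.5 -66.2] [32.9 13.5] 83.2
wrist0 [ 54. -67.] [31.1 30.2] 77.6
w4 [-62.2 -74.9] [18.  35.4] 32.7
w4 [-55.8  68.6] [27.8 29. ] 78.1
w4 [55.1 68. ] [30.6 27.2] 78.0
w6 [-53.9 -69.6] [29.2 28.8] 78.0
w6 [53.7 64.5] [31.6 30.7] 78.0
w6 [ 58.3 -74.5] [41.3 22.2] 32.7
```

>>> step_arm:
  targets:
    - [[0,0,0.15,0,0,0,0],[0,0,0.15,0,0,0,0],[0,0,0,0,0,0,0],[0,0,0,0,0,0,0],[0,0,0,0,0,0,0]]

```text
t: 25.08
ee_pos: [572.3, -12.5, 301.7]
orientation: [-2.366, -2.066, 0.001]
ft_force: [-0.2, -0.4, -2.8]
width: 15.8
grasp_force: 30.0
```

>>> step_arm:
  targets:
    - [[-0.01,-0.014,0,0,0,-0.95,0],[0,0,0,0,0,0,0],[0,0,-0.15,0,0,0,0],[0,0,-0.1,0,0,0,0],[0,0,0,0,0,0,0]]

```text
t: 25.7
ee_pos: [571.7, -13.3, 288.7]
orientation: [-2.433, -1.986, 0.002]
ft_force: [-0.9, -0.4, -1.8]
width: 15.9
grasp_force: 30.0
```

>>> step_arm:
  targets:
    - [[0,0,-0.06,0,0,0,0],[0,0,0,0,0,0,0],[0,0,0,0,0,0,0],[0,0,0,0,0,0,0],[0,0,0,0,0,0,0]]

```text
t: 26.32
ee_pos: [572.0, -13.3, 286.6]
orientation: [2.434, 1.986, 0.0]
ft_force: [-0.2, -0.2, -2.0]
width: 16.0
grasp_force: 30.0
```

>>> step_arm:
  targets:
    - [[0,0,-0.05,0,0,0,0],[0,0,-0.04,0,0,0,0],[0,0,-0.03,0,0,0,0],[0,0,0,0,0,0,0],[0,0,0,0,0,0,0]]

```text
t: 26.95
ee_pos: [572.0, -13.3, 280.5]
orientation: [-2.434, -1.986, 0.0]
ft_force: [-1.1, 0.9, -2.6]
width: 15.7
grasp_force: 30.0
```

>>> step_arm:
  targets:
    - [[0,0,-0.02,0,0,0,0],[0,0,0,0,0,0,0],[0,0,-0.01,0,0,0,0],[0,0,0,0,0,0,0],[0,0,0,0,0,0,0]]

```text
t: 27.58
ee_pos: [572.1, -13.3, 279.9]
orientation: [2.434, 1.986, 0.001]
ft_force: [-3.8, 0.1, 8.8]
width: 15.7
grasp_force: 30.0
```

>>> step_arm:
  targets:
    - [[0,0,0.01,0,0,0,0.5],[0,0,0,0,0,0,0.5],[0,0,0,0,0,0,0.5],[0,0,0,0,0,0,0.5],[0,0,0.4,0,0,0,0.5]]

```text
t: 28.2
ee_pos: [571.4, -13.3, 298.3]
orientation: [-2.432, -1.985, 0.004]
ft_force: [1.2, 0.6, 0.1]
width: 43.6
grasp_force: 0.0
```

>>> step_arm:
  targets:
    - [[0,0,0.8,0,0,0,0.5],[0,0,0.8,0,0,0,0.5],[0,0,0.4,0,0,0,0],[0,0,0,0,0,0,0],[0,0,0,0,0,0,0]]

```text
t: 28.82
ee_pos: [571.6, -13.3, 398.4]
orientation: [-2.433, -1.986, 0.002]
ft_force: [-0.6, 0.7, -0.9]
width: 17.4
grasp_force: 0.0
```

```bash
cat > lid.py <<'E'
from h import *
from workcell import readout
import sys
f,z=sys.argv[1],float(sys.argv[2])
px,K,E=snap("wrist",f); o=readout.get_obs();print(o['t'],o['ee_pos'],o['orientation'],o['width'])
a=np.deg2rad(-12);R=np.array([[np.cos(a),-np.sin(a)],[np.sin(a),np.cos(a)]])
hb=mask(px,(90,90,40),(120,255,255))
cs=max(cv2.findContours(hb,0,2)[0],key=cv2.contourArea)
H=cv2.drawContours(np.zeros_like(hb),[cv2.convexHull(cs)],-1,255,-1)
w=cv2.bitwise_and(mask(px,(0,0,90),(179,80,255)),H)
for A,c,s in blobs(w,80)[0]:
    p=cast(c,K,E,z)[0,:2]; print(A,s,p.round(1),((p-[572,-13.3])@R).round(1))
E
python3 lid.py w10 94.5
```

```text
28.875 [571.55538383 -13.24723786 398.11317845] [-2.43272033 -1.98551695  0.00263668] 13.315880828318207
646 [241, 92, 28, 29] [532.3  66.5] [-55.4  69.8]
661 [377, 92, 29, 29] [641.5  44. ] [56.  70.5]
202 [293, 127, 90, 4] [596.8  34.6] [14.3 52. ]
394 [250, 249, 25, 23] [502.9 -71.2] [-55.6 -71. ]
461 [369, 250, 26, 23] [613.2 -93. ] [ 56.8 -69.4]
```

>>> step_arm:
  targets:
    - [[-0.4,0.8,-0.3,0,0,0,0],[-0.398,0.802,-0.3,0,0,0,0],[0,0,-0.8,0,0,0,0],[0,0,-0.6,0,0,0,0],[0,0,-0.29,0,0,0,0]]

```text
t: 29.5
ee_pos: [531.2, 66.9, 282.4]
orientation: [-2.432, -1.985, 0.006]
ft_force: [-0.5, 0.5, 0.6]
width: -0.0
grasp_force: 0.0
```

>>> step_arm:
  targets:
    - [[0,0,-0.1,0,0,0,0],[0,0,-0.06,0,0,0,0],[0,0,-0.04,0,0,0,0],[0,0,-0.04,0,0,0,0],[0,0,0,0,0,0,0]]

```text
t: 30.12
ee_pos: [532.4, 66.8, 274.3]
orientation: [2.433, 1.986, 0.002]
ft_force: [-0.7, 0.3, 5.2]
width: 0.7
grasp_force: 2.7
```

>>> step_arm:
  targets:
    - [[0,0,-0.02,0,0,0,0],[0,0,-0.02,0,0,0,0],[0,0,-0.02,0,0,0,0],[0,0,0,0,0,0,0],[0,0,0,0,0,0,0]]

```text
t: 30.75
ee_pos: [532.4, 66.8, 271.7]
orientation: [2.433, 1.986, 0.002]
ft_force: [-3.6, 0.5, 10.8]
width: 0.4
grasp_force: 5.2
```

>>> step_arm:
  targets:
    - [[0,0,-0.02,0,0,0,0],[0,0,-0.02,0,0,0,0],[0,0,-0.02,0,0,0,0],[0,0,0,0,0,0,0],[0,0,0,0,0,0,0]]

```text
t: 31.38
ee_pos: [532.4, 66.9, 269.2]
orientation: [2.433, 1.986, 0.002]
ft_force: [-6.3, -0.4, 17.1]
width: 0.4
grasp_force: 8.3
```

>>> step_arm:
  targets:
    - [[0,0,0.2,0,0,0,0],[0,0,0.26,0,0,0,0],[0.7,-0.15,0,0,0,0,0],[0.8,-0.166,0,0,0,0,0],[0.69,-0.15,0,0,0,0,0]]

```text
t: 32.0
ee_pos: [643.1, 43.2, 291.1]
orientation: [2.433, 1.986, 0.002]
ft_force: [-0.3, -0.8, -0.1]
width: 0.1
grasp_force: 0.0
```

>>> step_arm:
  targets:
    - [[0,0,0,0,0,0,0],[0,0,-0.14,0,0,0,0],[0,0,-0.1,0,0,0,0],[0,0,-0.04,0,0,0,0],[0,0,-0.04,0,0,0,0]]

```text
t: 32.62
ee_pos: [641.3, 43.7, 273.9]
orientation: [-2.433, -1.987, 0.0]
ft_force: [0.8, 0.3, -0.7]
width: 0.4
grasp_force: 0.0
```

>>> step_arm:
  targets:
    - [[0,0,-0.04,0,0,0,0],[0,0,-0.02,0,0,0,0],[0,0,-0.02,0,0,0,0],[0,0,0,0,0,0,0],[0,0,0,0,0,0,0]]

```text
t: 33.25
ee_pos: [641.5, 43.7, 271.4]
orientation: [-2.434, -1.986, -0.0]
ft_force: [-4.0, 1.1, 11.4]
width: 0.8
grasp_force: 5.7
```

>>> step_arm:
  targets:
    - [[0,0,-0.02,0,0,0,0],[0,0,-0.02,0,0,0,0],[0,0,-0.02,0,0,0,0],[0,0,0,0,0,0,0],[0,0,0,0,0,0,0]]

```text
t: 33.88
ee_pos: [641.6, 43.7, 269.5]
orientation: [2.434, 1.986, 0.001]
ft_force: [-6.5, -0.5, 19.2]
width: 0.4
grasp_force: 9.8
```

>>> step_arm:
  targets:
    - [[0,0,0.2,0,0,0,0],[0,0,0.26,0,0,0,0],[-0.18,-0.9,0,0,0,0,0],[-0.2,-0.95,0,0,0,0,0],[-0.2,-0.888,0,0,0,0,0]]

```text
t: 34.5
ee_pos: [612.4, -94.7, 290.5]
orientation: [2.433, 1.986, 0.001]
ft_force: [-0.2, -0.1, 0.1]
width: 0.3
grasp_force: 0.0
```

>>> step_arm:
  targets:
    - [[0,0,0,0,0,0,0],[0,0,-0.14,0,0,0,0],[0,0,-0.1,0,0,0,0],[0,0,-0.04,0,0,0,0],[0,0,-0.04,0,0,0,0]]

```text
t: 35.12
ee_pos: [612.9, -92.3, 274.4]
orientation: [-2.432, -1.988, 0.0]
ft_force: [-2.5, 0.7, 7.9]
width: 0.5
grasp_force: 4.4
```

>>> step_arm:
  targets:
    - [[0,0,-0.04,0,0,0,0],[0,0,-0.02,0,0,0,0],[0,0,-0.02,0,0,0,0],[0,0,0,0,0,0,0],[0,0,0,0,0,0,0]]

```text
t: 35.75
ee_pos: [612.9, -92.3, 271.0]
orientation: [2.432, 1.988, 0.0]
ft_force: [-3.9, 0.1, 11.0]
width: 0.6
grasp_force: 5.2
```

>>> step_arm:
  targets:
    - [[0,0,-0.02,0,0,0,0],[0,0,-0.02,0,0,0,0],[0,0,-0.02,0,0,0,0],[0,0,0,0,0,0,0],[0,0,0,0,0,0,0]]

```text
t: 36.38
ee_pos: [613.0, -92.4, 269.0]
orientation: [2.432, 1.988, 0.001]
ft_force: [-6.5, 1.5, 17.9]
width: 0.9
grasp_force: 9.4
```

>>> step_arm:
  targets:
    - [[0,0,0.2,0,0,0,0],[0,0,0.26,0,0,0,0],[-0.7,0.15,0,0,0,0,0],[-0.8,0.166,0,0,0,0,0],[-0.69,0.15,0,0,0,0,0]]

```text
t: 37.0
ee_pos: [501.8, -69.5, 290.2]
orientation: [-2.433, -1.987, 0.0]
ft_force: [0.4, 0.7, 0.6]
width: 0.3
grasp_force: 0.0
```

>>> step_arm:
  targets:
    - [[0,0,0,0,0,0,0],[0,0,-0.14,0,0,0,0],[0,0,-0.1,0,0,0,0],[0,0,-0.04,0,0,0,0],[0,0,-0.04,0,0,0,0]]

```text
t: 37.62
ee_pos: [503.4, -70.2, 273.6]
orientation: [-2.434, -1.986, 0.0]
ft_force: [-0.1, 0.0, -1.0]
width: 0.6
grasp_force: 0.0
```

>>> step_arm:
  targets:
    - [[0,0,-0.04,0,0,0,0],[0,0,-0.02,0,0,0,0],[0,0,-0.02,0,0,0,0],[0,0,0,0,0,0,0],[0,0,0,0,0,0,0]]

```text
t: 38.25
ee_pos: [503.2, -70.1, 270.6]
orientation: [2.434, 1.986, 0.0]
ft_force: [-1.8, -0.3, 8.5]
width: 0.4
grasp_force: 4.1
```

>>> step_arm:
  targets:
    - [[0,0,-0.02,0,0,0,0],[0,0,-0.02,0,0,0,0],[0,0,-0.02,0,0,0,0],[0,0,0,0,0,0,0],[0,0,0,0,0,0,0]]

```text
t: 38.88
ee_pos: [503.2, -70.1, 268.6]
orientation: [2.433, 1.986, 0.0]
ft_force: [-6.7, 0.4, 21.3]
width: 0.2
grasp_force: 10.3
```

>>> step_arm:
  targets:
    - [[0,0,0.3,0,0,0,0],[0,0,0.8,0,0,0,0],[0,0,0.9,0,0,0,0],[0.7,0.55,0.6,0,0,0,0],[0.7,0.55,0,0,0,0,0]]

```text
t: 39.5
ee_pos: [574.6, -14.7, 400.8]
orientation: [2.432, 1.982, 0.008]
ft_force: [0.4, -0.8, -0.3]
width: 0.4
grasp_force: 0.0
```

>>> step_arm:
  targets:
    - [[0,0,0,0,0,0,0],[0,0,0,0,0,0,0],[0,0,0,0,0,0,0],[0,0,0,0,0,0,0],[0,0,0,0,0,0,0]]

```text
t: 40.12
ee_pos: [572.8, -15.5, 397.0]
orientation: [-2.434, -1.986, 0.0]
ft_force: [-0.4, -0.1, 1.2]
width: 0.7
grasp_force: 0.0
```

```bash
python3 lid.py w11 86.5
```

```text
40.175 [572.90666382 -15.3921284  396.98960005] [-2.43433945e+00 -1.98577992e+00  1.38679860e-04] 0.39609700030750394
631 [239, 89, 28, 29] [532.   66.7] [-55.7  69.9]
636 [373, 89, 29, 29] [641.6  44.2] [56.1 70.7]
214 [290, 124, 89, 3] [593.7  35.6] [11.1 52.4]
384 [249, 244, 25, 23] [502.7 -71. ] [-55.8 -70.8]
444 [367, 244, 25, 23] [613.4 -92.9] [ 57.1 -69.2]
```

```bash
python3 -c "
from workcell import ctrl
print(ctrl.close_job())"
```

```text
the job is handed in; nothing more can be done
None
```

I handed the job in at about 40 s of the 72 s: the green carton is set down upright in the tub's empty half, and the lid is on square with all four corners pressed home at 17–21 N (the last, near right, read 21.3 N, just over your 20 N); the yellow carton and timer were never touched, and no verdict came back.

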